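# Pack the sampling tray

### The job

Pack the sampling tray for the round: put the small glass beaker, the loose vial, the timer and the thick marker each into the nest of the tray that is made for it (large round, small round, square, long trough), with the beaker and vial upright, the timer flat with its keys up and the marker lying down in the trough. Leave the large beaker and the thin pen, which do not belong to the kit, where they are.

Things in the scene. Friction and masses are not known exactly. Their poses are not given: they have to be found in the camera images.
- beaker: small low clear glass beaker with a little pale residue, 54 x 60 mm over rim and spout, 60 mm high, stands upright; origin at the centre of its underside, z up, spout along its y axis. Grip it round the outside along its x axis (54 mm).
- vial: small clear vial with a black screw cap, 22 mm diameter, 54 mm high, the only vial that stands on its own on the table (others stand in a wire rack and stay there); origin at the centre of its underside, z up.
- timer: white square bench timer with a grey display and three round keys on top, 62 x 62 x 20 mm, lying flat; origin at the centre of its underside, sides along its x and y axes, z up, turned at most 0.5 rad at the start. If it lies close in front of the vial rack (rack 60 x 170 mm, 65 mm high with its vials, fixed, its centre at world x 0.49, y -0.21), grip it on its left and right sides (along its y axis).
- marker_mid (a point): thick white marker pen with a red cap, 135 mm long, 17 mm wide, 16 mm high, lying down; this point is at its very middle, 8 mm above what it lies on; long axis along its y.
- pen: thin pale ball pen, 145 mm long, 11 mm wide, 9 mm high, lying down; a look-alike of the marker that stays where it is; origin under its middle, long axis along its y.
- big_beaker: large clear plastic beaker, 72 x 78 mm, 85 mm high, empty; a look-alike of the small beaker that stays where it is; origin at the centre of its underside.
- nest_beaker: large round nest: white block 88 x 88 x 10 mm fixed in a grey tray, with a round well of 78 mm diameter, 7 mm deep, for the small beaker. Origin at the centre of the block's underside (3 mm above the table); well floor 3 mm and block top 10 mm above the origin; axes along the block's sides, z up. The three blocks stand side by side in any order along the tray's far side; the tray is 170 x 280 mm, its rim 14 mm above the table.
- nest_vial: small round nest: like the other blocks, with a round well of 44 mm diameter, 7 mm deep, for the vial. Origin at the centre of the block's underside; well floor 3 mm above it, block top 10 mm above it. A black lift tower, 0.26 m high, stands 5 to 10 cm behind the tray: come to the tray from the robot's side or the right, not from behind.
- nest_timer: square nest: like the other blocks, with a square well of 78 x 78 mm, 7 mm deep, for the timer (sides parallel to the block's sides). Origin at the centre of the block's underside; well floor 3 mm above it, block top 10 mm above it; axes along the well's sides.
- nest_marker: long white trough in the tray's side nearest the robot, 50 x 170 mm outside, 42 x 162 mm inside, for the marker. Origin at the centre of its underside (3 mm above the table); its floor 3 mm above the origin, its walls 10 mm high; long axis along its y. The side walls are left open over the middle 70 mm for the fingers, with about 10 mm of bare tray floor beside the trough on each side.
Things that resemble listed ones, but are neither listed nor needed, are in the scene too. What is shaped like the beaker but orange is not meant.

How it is judged:
At the end, for the whole second after the job is handed in: Beaker, vial, timer on the floor of their own wells (centres within 18 mm, under 4 mm above the floor, tilt under 0.1 rad); marker down in the trough (middle within 18 mm, along it within 0.3 rad); all at rest; pen and large beaker within 20 mm of where they stood (horizontal distance between beaker and nest_beaker below 0.018 m and z of beaker in the frame of nest_beaker below 0.007 m and linear speed of each of beaker, vial, timer, marker below 0.02 m/s and angle between each of beaker, vial, timer's own z axis and vertical below 0.1 rad and horizontal distance between vial and nest_vial below 0.018 m and z of vial in the frame of nest_vial below 0.007 m and horizontal distance between timer and nest_timer below 0.018 m and z of timer in the frame of nest_timer below 0.007 m and angle between the y axis of marker_mid and the y axis of nest_marker, either way round below 0.3 rad and horizontal distance between marker_mid and nest_marker below 0.018 m and z of marker_mid in the frame of nest_marker below 0.015 m and distance of each of pen, big_beaker from where it was at the start of the episode below 0.02 m); the robot touches nothing.
It fails at once if the thin pen or the large beaker is disturbed (moved over 20 mm) (distance of any of pen, big_beaker from where it was at the start of the episode above 0.02 m).
It also fails if it takes over 128 s, if anything falls off the work surface, if the arm or the gripper's body presses on something with over 40 N, if the wrist force passes 120 N, or if a joint passes its speed limit or range.

### The arm

A 7-joint arm with a two-finger parallel gripper is mounted at the origin on a cart in front of the work surface, level with it; the furniture and walls round the work are solid. World frame = base frame: x ahead of the robot, y to its left, z up, the work surface at z = 0. Lengths are in m, angles in rad, forces in N, time in s.
With the tool pointing down it reaches from about 0.35 to 0.9 m from the base axis. Payload 7.2 kg.
Tool frame: the origin (TCP) lies at the very end of the fingers, on their centre line; the grasp point (between the pads) lies 19 mm behind it; z points along the fingers, y is the line along which they close (so a half turn about z gives the same grasp; the last joint's range is limited). The gripper opens to 88 mm and grips with 3 to 60 N. Pads are 20 mm wide; open, the fingers measure 115 mm over their backs; the gripper's body (75 mm by 178 mm) begins 61 mm behind the grasp point.
Start: joints at [-1.309, 0.411, -0.013, 1.596, 0.006, 1.134, -0.082], TCP at [0.202, 0.591, 0.223] pointing down, gripper open.
Joint ranges: [-2.95, 2.95], [-0.29, 1.99], [-1.47, 1.44], [0.14, 2.54], [-1.03, 4.17], [0.13, 1.85], [-2.86, 2.86]. Speed limits (rad/s): [2.39, 2.39, 3.01, 3.01, 3.14, 3.14, 3.14].

### API

Orientations are given as a unit quaternion [w, x, y, z].
In Python, from station import robot gives the robot as it stands.
- The arm moves only by the shell command python3 -m crank 'ROWS' [FORCE]. ROWS is JSON, one flat list of numbers, 7 for each row, row after row: the closure, from -1 (fully open) to 1 (shut), then the shift along the tool's x, y, z in mm, then the turn, a rotation vector about the tool's x, y, z in degrees. A call has exactly 5 rows; each row shifts and turns the commanded pose from where the row before left it, along the tool's axes as they then stand; what a row does not reach is not made up. A row lasts 1/10 s, in which the tool goes at most 50 mm and 8.59 degrees, less where a joint would pass 70% of its speed; a pose out of reach is approached as far as the arm can. A call with a gripper value outside its range is refused whole. The fingers move at their own pace and stop on an object; FORCE is the grip in N (left out, the last holds). Time passes only in rows, so rows that do not move let the fingers close, or fill a call up. It gives the time, the measured TCP pose, the force and the opening at its end, in the units of the state.
- robot.read_state(): the state, without advancing time (a new reading comes with each control period).
- robot.read_camera(name): name is "scene" or "top"; returns a dict with "color" (480x640x3 uint8, red, green, blue), "fov_y" (degrees; the focal length in pixels is half the picture's height over the tangent of half this angle, whatever the lens; pixels are square), "cx", "cy" (the principal point, pixels), "R" (3x3) and "t" (3): a world point X has camera coordinates R X + t. Camera axes: x right, y down, z forward; pixel columns grow to the right and rows downward; lengths in m; the calibration is good to about 2 mm. A picture is of the moment at which its call begins. There is no depth.
- robot.sign_off(): hands the job in, once; it reports no verdict.
Trained networks look in the newest picture that a camera, given by its name, has taken for a name from the list of things; names that differ only in an ending like _2 or _b are one class to them, and where a whole thing is asked for, a point or a joint stands for the part that bears it (a point fixed in the world has none). Each returns a list of dicts, best first, with "confidence" (0 to 1); they miss things now and then, are a little off and sometimes report something else, mostly with a low value. They report only what shows in the picture. A call takes as long as a camera call. They do not tell look-alikes from the thing itself.
- robot.boxes_of(camera, query): "extent" ([left, top, right, bottom] in pixels, round what is visible of it).
The state is a dict: "time": time; "q": joint angles; "qvel": joint speeds; "effort": joint torques, N m; "tool_pos": TCP position; "eef_rot": TCP orientation; "contact_force": force on the tool from outside, world axes, zero at the start; "ft_torque": the same for the moment, N m; "opening": finger opening in m.
Only numpy, scipy, OpenCV 4.12 (cv2) and the standard library are available. Lean on these libraries where they do the work, as an engineer would, in place of code of your own. Each camera call takes 0.05 s, during which the arm holds its last target. There are 200 camera calls.

## Working session

There is one attempt and no reset: what is moved stays moved. The work goes in short steps, Python scripts to look and compute and a shell command to move; the robot and the scene stay as the last step left them, time stands still between calls to the robot, and variables do not carry over. Pictures are saved under pics/ and viewed, on a budget of 14 in all, crops included, one or two more only if the job needs it, and the job is handed in when it is done.

```bash
ls; mkdir -p pics; cat > h.py <<'E'
import numpy as np,cv2
from station import robot
from scipy.spatial.transform import Rotation as Ro
def cam(n): return robot.read_camera(n)
def save(c,p,box=None,s=1):
    im=c["color"][:,:,::-1]
    if box: im=im[box[1]:box[3],box[0]:box[2]]
    cv2.imwrite("pics/"+p,cv2.resize(im,None,fx=s,fy=s,interpolation=cv2.INTER_CUBIC))
def ray(c,u,v,z):
    f=240/np.tan(np.radians(c["fov_y"])/2);R=np.array(c["R"]);t=np.array(c["t"])
    d=R.T@np.array([(u-c["cx"])/f,(v-c["cy"])/f,1]);o=-R.T@t
    return o+d*(z-o[2])/d[2]
def proj(c,X):
    f=240/np.tan(np.radians(c["fov_y"])/2);p=np.array(c["R"])@np.array(X)+np.array(c["t"])
    return p[:2]/p[2]*f+[c["cx"],c["cy"]]
E
python3 - <<'E'
from h import *
for n in("scene","top"):
    c=cam(n);save(c,n+"0.png");print(n,c["fov_y"],"pos",-np.array(c["R"]).T@np.array(c["t"]))
    for q in "beaker vial timer marker_mid pen big_beaker nest_beaker nest_vial nest_timer nest_marker".split():
        print(q,[(np.round(b["extent"]).astype(int).tolist(),round(b["confidence"],2),np.round(ray(c,(b["extent"][0]+b["extent"][2])/2,(b["extent"][1]+b["extent"][3])/2,.01)[:2],3).tolist()) for b in robot.boxes_of(n,q)[:4]])
s=robot.read_state();print(s)
E
```

```text
pics
scene 48.20028660046185 pos [-0.13465124 -0.77084008  0.49814074]
beaker [([467, 279, 504, 324], 0.97, [0.621, -0.308])]
vial [([448, 252, 466, 277], 0.56, [0.697, -0.183])]
timer [([373, 246, 408, 269], 0.81, [0.612, -0.08]), ([259, 212, 305, 233], 0.24, [0.535, 0.209])]
marker_mid [([297, 247, 337, 271], 0.66, [0.482, 0.004])]
pen [([274, 260, 317, 288], 0.73, [0.409, -0.022]), ([316, 273, 348, 314], 0.6, [0.418, -0.123])]
big_beaker [([324, 202, 360, 249], 0.62, [0.641, 0.112])]
nest_beaker [([234, 206, 283, 223], 0.8, [0.518, 0.285]), ([215, 212, 271, 242], 0.31, [0.447, 0.239])]
nest_vial [([215, 196, 256, 213], 0.73, [0.508, 0.377])]
nest_timer [([257, 213, 305, 236], 0.56, [0.528, 0.201])]
nest_marker [([214, 215, 271, 244], 0.83, [0.437, 0.224])]
top 46.27899870663997 pos [0.3727277  0.01722932 1.33998611]
beaker [([383, 279, 409, 305], 0.8, [0.39, -0.154]), ([414, 176, 424, 186], 0.57, [0.656, -0.211]), ([463, 199, 489, 226], 0.56, [0.58, -0.346])]
vial [([192, 254, 266, 286], 0.49, [0.439, 0.24])]
timer [([347, 184, 376, 215], 0.76, [0.61, -0.073]), ([230, 218, 267, 25
[... 486 characters left out ...]
 'q': array([-1.30918214,  0.41106663, -0.01271291,  1.59621649,  0.00559816,
        1.13429661, -0.08217865]), 'qvel': array([-1.15283431e-05,  8.33081201e-04,  2.58355475e-05,  3.78042104e-04,
       -7.30164561e-04,  5.77860299e-04,  9.56021285e-04]), 'effort': array([-8.04477440e-05, -5.87754107e+01,  6.40502740e-01, -2.91393936e+01,
       -5.37258934e-02,  1.03307646e-02,  1.13005063e-05]), 'tool_pos': array([0.20241921, 0.59131016, 0.22266746]), 'eef_rot': array([-1.19845155e-06,  1.64140060e-01,  9.86437043e-01,  2.44485719e-05]), 'contact_force': array([-0.22640476,  0.25973392,  0.06042247]), 'ft_torque': array([0.03702638, 0.02665248, 0.0141129 ]), 'opening': 0.08781618272048262}
```

View pics/top0.png

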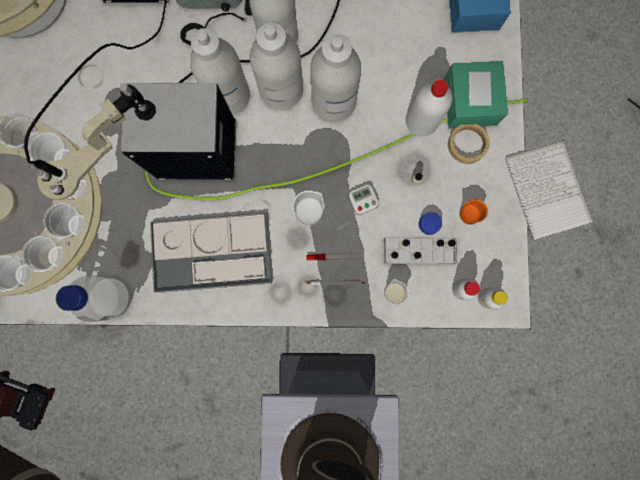

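View pics/scene0.png

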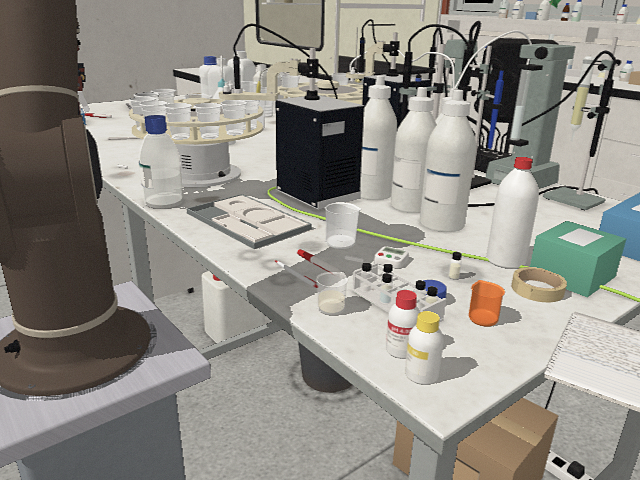

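Top view: tray at (211,250), big beaker (308,208), timer (363,199), marker with red cap (333,257) against thin pen (335,282), small beaker (396,291) against orange one (473,212), lone vial (418,175). Confirming with a crop.

```bash
python3 - <<'E'
from h import *
c=cam("top")
save(c,"crop1.png",(280,160,480,310),4); save(c,"crop2.png",(140,200,290,300),5)
E
```

```text
(no output)
```

View pics/crop1.png

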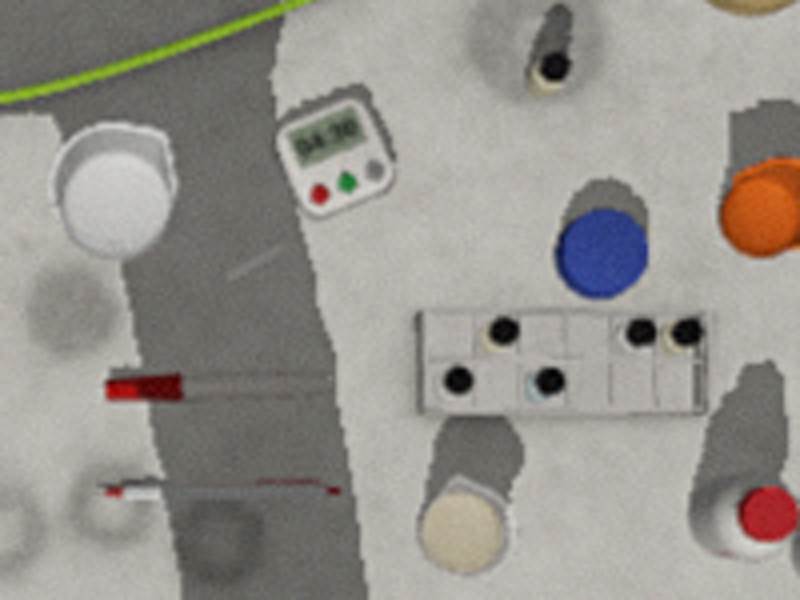

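View pics/crop2.png

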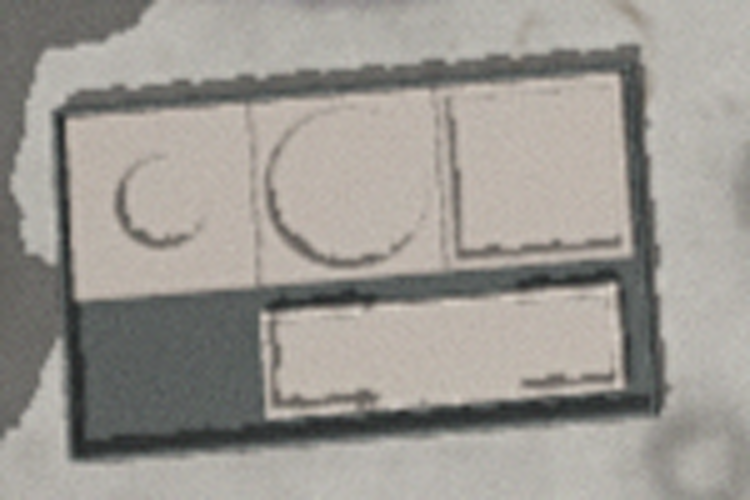

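```bash
python3 - <<'E'
from h import *
c=cam("top");s=cam("scene")
def P(pts,o,k,z): return np.array([ray(c,o[0]+(a+.5)/k-.5,o[1]+(b+.5)/k-.5,z)[:2] for a,b in pts])
def quad(n,pts,z):
    w=P(pts,(140,200),5,z); L=[np.linalg.norm(w[i]-w[(i+1)%4]) for i in range(4)]
    d=w[0]-w[1]+w[3]-w[2]; print(n,w.mean(0).round(4),np.round(L,3),"yaw",np.arctan2(-d[0],d[1]).round(3))
    return w.mean(0)
quad("tray",[(57,110),(637,62),(660,412),(77,455)],.014)
quad("vial",[(68,115),(248,103),(258,285),(78,300)],.013)
quad("beaker",[(248,103),(434,88),(447,268),(258,285)],.013)
quad("timer",[(440,87),(622,72),(633,252),(447,268)],.013)
quad("trough",[(262,310),(615,285),(626,388),(270,420)],.013)
o=(280,160)
m=P([(106,388),(332,384),(219,386)],o,4,.008);print("marker",m.round(3),np.linalg.norm(m[0]-m[1]))
m=P([(104,491),(341,490)],o,4,.004);print("pen",m.round(3))
print("vialcap",P([(555,67)],o,4,.054)); print("timer",P([(337,157)],o,4,.02))
k=P([(318,194),(374,170)],o,4,.02);d=k[0]-k[1];print("yaw",np.arctan2(-d[0],d[1]))
for z in (.005,.015,.03): print("beaker residue",z,P([(463,532)],o,4,z))
print("bigb rim",P([(113,190)],o,4,.085))
# scene checks
print("scene: vial cap",ray(s,457,256,.054),"vial base",ray(s,455,277,.0),"beaker base",ray(s,331,309,.0), "bigbeaker base",ray(s,341,245,0))
for n,X in dict(beaker_rim=[.39,-.15,.06],beaker_base=[.39,-.15,0],timer=[.61,-.073,.02],vialtop=[.65,-.2,.054]).items(): print(n,proj(s,X),proj(c,X))
save(s,"crop3.png",(290,235,430,325),5)
E
```

```text
tray [0.4825 0.284 ] [0.279 0.167 0.276 0.165] yaw 0.086
vial [0.5097 0.378 ] [0.086 0.088 0.086 0.089] yaw 0.082
beaker [0.5174 0.2904] [0.089 0.087 0.09  0.088] yaw 0.093
timer [0.5258 0.2005] [0.087 0.087 0.089 0.087] yaw 0.092
trough [0.4391 0.2423] [0.168 0.049 0.169 0.052] yaw 0.088
marker [[ 0.472  0.058]
 [ 0.475 -0.076]
 [ 0.474 -0.009]] 0.1342382091955303
pen [[ 0.411  0.059]
 [ 0.413 -0.081]]
vialcap [[ 0.65757885 -0.20229887]]
timer [[ 0.60985013 -0.07805051]]
yaw 0.4148390346890332
beaker residue 0.005 [[ 0.38859934 -0.1532064 ]]
beaker residue 0.015 [[ 0.38848045 -0.15192972]]
beaker residue 0.03 [[ 0.38830212 -0.15001469]]
bigb rim [[0.57847856 0.05320705]]
scene: vial cap [ 0.65265796 -0.21259521  0.054     ] vial base [ 0.66769383 -0.20405612  0.        ] beaker base [ 0.39254166 -0.15103899  0.        ] bigbeaker base [5.81874028e-01 4.46547648e-02 5.55111512e-17]
beaker_rim [330.48490982 279.14735161] [397.05660027 291.7272159 ]
beaker_base [329.51061554 309.20086744] [393.74596375 292.04282969]
timer [388.20611505 252.17794677] [361.75085771 198.80005018]
vialtop [450.89774029 254.04113548] [417.42209582 179.57093708]
```

View pics/crop3.png

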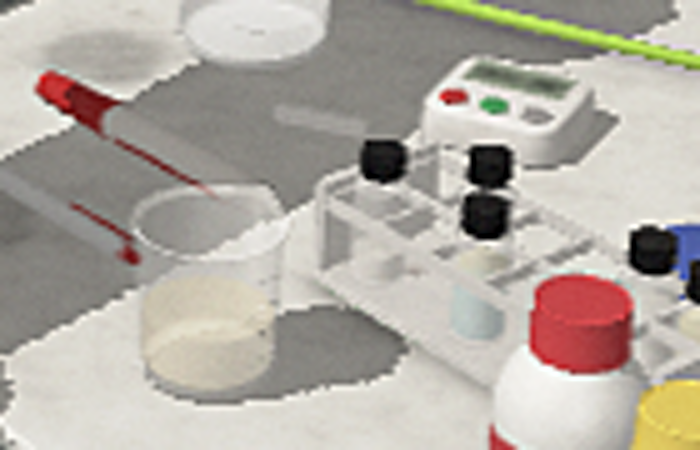

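```bash
cat >> h.py <<'E'
def plan(x,y,z,th):
    "turn about tool z [deg], then shift in mm in the turned tool frame; th=yaw of tool y from world y, rad"
    s=robot.read_state();w,a,b,d=s["eef_rot"];R=Ro.from_quat([a,b,d,w]).as_matrix()
    t0=np.arctan2(-R[0,1],R[1,1]);dt=(th-t0+np.pi)%(2*np.pi)-np.pi
    v=np.array([x,y,z])-s["tool_pos"]
    yt=np.array([-np.sin(th),np.cos(th),0]);xt=np.array([-np.cos(th),-np.sin(th),0])
    print("t",round(s["time"],1),"pos",s["tool_pos"].round(4),"th",t0.round(3),"tilt",np.arccos(-R[2,2]).round(3),"open",round(s["opening"],4),"F",s["contact_force"].round(1))
    print("turn",np.degrees(-dt).round(1),"or",np.degrees(-dt-np.sign(-dt)*np.pi).round(1),"shift",(v@xt*1e3).round(1),(v@yt*1e3).round(1),(-v[2]*1e3).round(1))
E
python3 -m crank '[0.1,0,0,-40,0,0,7.8, 0.1,0,0,-40,0,0,7.8, 0.1,0,0,0,0,0,7.8, 0.1,0,0,0,0,0,7.8, 0.1,0,0,0,0,0,7.8]' 20
python3 -m crank '[0.1,0,0,0,0,0,7.8, 0.1,0,0,0,0,0,7.8, 0.1,0,0,0,0,0,7.8, 0.1,0,0,0,0,0,7.8, 0.1,0,0,0,0,0,0]'
python3 -c "
from h import *
plan(.474,-.009,.1,-1.551)"
```

```text
time: 1.75
tool_pos: [0.2024, 0.5914, 0.3031]
eef_rot: [-0.0, 0.486, 0.874, 0.0]
contact_force: [-0.0, 0.3, -0.1]
opening: 0.0513
time: 2.25
tool_pos: [0.2023, 0.5913, 0.3026]
eef_rot: [0.0, 0.702, 0.712, 0.0]
contact_force: [-0.9, 0.4, 0.7]
opening: 0.0396
t 2.2 pos [0.2023 0.5913 0.3026] th -1.557 tilt 0.0 open 0.0396 F [-0.9  0.4  0.7]
turn -0.3 or 179.7 shift -605.6 259.7 202.6
```

```bash

python3 -m crank '[0.1,-46,20,0,0,0,0, 0.1,-46,20,0,0,0,0, 0.1,-46,20,0,0,0,0, 0.1,-46,20,0,0,0,0, 0.1,-46,20,0,0,0,0]'
python3 -m crank '[0.1,-46,20,0,0,0,0, 0.1,-46,20,0,0,0,0, 0.1,-46,20,0,0,0,0, 0.1,-46,20,0,0,0,0, 0.1,-46,20,0,0,0,0]'
python3 -m crank '[0.1,-46,20,0,0,0,0, 0.1,-46,20,0,0,0,0, 0.1,-46,20,40,0,0,0, 0.1,-8,0,45,0,0,0, 0.1,0,0,45,0,0,0]'
python3 -c "
from h import *
plan(.474,-.009,.1,-1.551)
c=cam('top');save(c,'a.png',(280,190,430,310),5)"
```

```text
time: 2.75
tool_pos: [0.3063, 0.3617, 0.3028]
eef_rot: [-0.0, 0.7, 0.714, 0.0]
contact_force: [-0.0, 0.9, -0.8]
opening: 0.0396
time: 3.25
tool_pos: [0.4094, 0.134, 0.303]
eef_rot: [-0.0, 0.7, 0.714, 0.001]
contact_force: [1.4, 0.3, 0.4]
opening: 0.0401
time: 3.75
tool_pos: [0.4674, -0.0008, 0.1809]
eef_rot: [0.001, 0.701, 0.713, 0.001]
contact_force: [-0.3, 1.1, -0.9]
opening: 0.0393
t 3.8 pos [ 0.4674 -0.0008  0.1809] th -1.554 tilt 0.003 open 0.0393 F [-0.3  1.1 -0.9]
turn -0.2 or 179.8 shift -8.3 6.4 80.9
```

View pics/a.png

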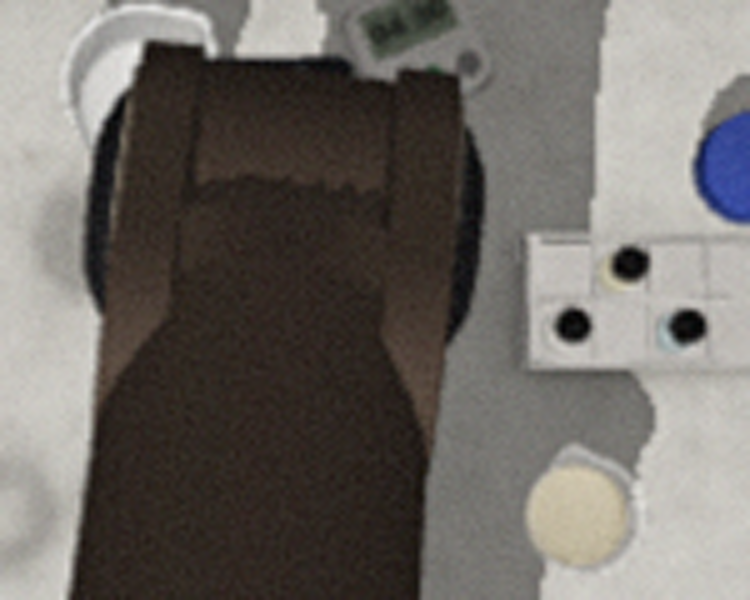

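Grasping the marker in the middle would bring the gripper body over the big beaker, so I grip it 18 mm right of its middle.

```bash

python3 -m crank '[0.1,-13,3,0,0,0,0, 0.1,-13,3,30,0,0,0, 0.1,0,0,40,0,0,0, 0.1,0,0,0,0,0,0, 0.1,0,0,0,0,0,0]'
python3 -c "
from h import *
plan(.474,-.027,.004,-1.551)
c=cam('scene');save(c,'b.png',(260,170,420,290),5)"
```

```text
time: 4.3
tool_pos: [0.4731, -0.0245, 0.1124]
eef_rot: [-0.0, 0.701, 0.713, -0.0]
contact_force: [0.1, 0.3, 0.2]
opening: 0.0393
t 4.3 pos [ 0.4731 -0.0245  0.1124] th -1.553 tilt 0.001 open 0.0393 F [0.1 0.3 0.2]
turn -0.1 or 179.9 shift -2.5 0.9 108.4
```

View pics/b.png

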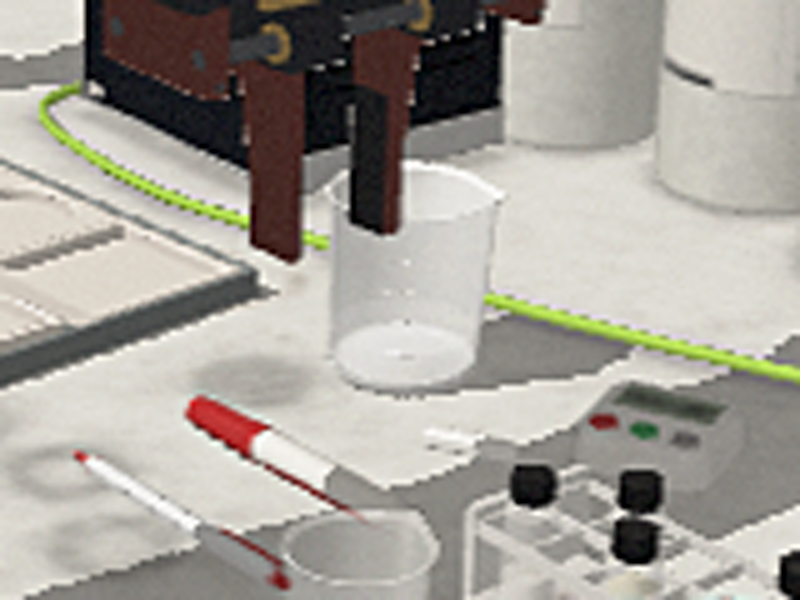

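Fingers (around crop (325,245)) hang clear in front of the big beaker; pads reach the fingertips. Descending.

```bash

python3 -m crank '[0.1,-2.5,1,40,0,0,0, 0.1,0,0,40,0,0,0, 0.1,0,0,20,0,0,0, 0.1,0,0,8,0,0,0, 0.1,0,0,0,0,0,0]'
python3 -m crank '[1,0,0,0,0,0,0, 1,0,0,0,0,0,0, 1,0,0,0,0,0,0, 1,0,0,0,0,0,0, 1,0,0,0,0,0,0]' 20
python3 -m crank '[1,0,0,-10,0,0,0, 1,0,0,-40,0,0,0, 1,0,0,-40,0,0,0, 1,0,0,0,0,0,0, 1,0,0,0,0,0,0]'
python3 -c "
from h import *
plan(.4391,.2423-.018,.1,-1.571+.088)"
```

```text
time: 4.85
tool_pos: [0.4749, -0.0267, 0.0044]
eef_rot: [0.0, 0.701, 0.713, 0.001]
contact_force: [-0.8, -0.1, 0.4]
opening: 0.0397
time: 5.35
tool_pos: [0.4748, -0.0268, 0.0043]
eef_rot: [0.0, 0.701, 0.713, 0.001]
contact_force: [-0.8, 0.7, 9.0]
opening: 0.0143
time: 5.85
tool_pos: [0.4745, -0.0266, 0.0945]
eef_rot: [0.0, 0.701, 0.713, 0.001]
contact_force: [0.7, 0.1, -1.1]
opening: 0.0142
t 5.8 pos [ 0.4745 -0.0266  0.0945] th -1.555 tilt 0.002 open 0.0142 F [ 0.7  0.1 -1.1]
turn -4.1 or 175.9 shift 253.1 -13.3 -5.5
```

```bash

python3 -m crank '[1,0,0,-10,0,0,-4.1, 1,42,-2,0,0,0,0, 1,42,-2,0,0,0,0, 1,42,-2,0,0,0,0, 1,42,-2,0,0,0,0]'
python3 -m crank '[1,42,-2,0,0,0,0, 1,42,-2,0,0,0,0, 1,0,0,0,0,0,0, 1,0,0,0,0,0,0, 1,0,0,0,0,0,0]'
python3 -c "
from h import *
plan(.4407,.2244,.011,-1.571+.088)
c=cam('scene');save(c,'c.png',(190,150,350,270),5)"
```

```text
time: 6.35
tool_pos: [0.4501, 0.1407, 0.1026]
eef_rot: [-0.0, 0.676, 0.737, -0.001]
contact_force: [0.6, -0.6, 0.3]
opening: 0.0141
time: 6.85
tool_pos: [0.4398, 0.2214, 0.1028]
eef_rot: [0.0, 0.676, 0.737, -0.001]
contact_force: [-0.7, 0.5, -0.5]
opening: 0.0141
t 6.8 pos [0.4398 0.2214 0.1028] th -1.485 tilt 0.002 open 0.0141 F [-0.7  0.5 -0.5]
turn -0.1 or 179.9 shift 2.9 1.2 91.8
```

View pics/c.png

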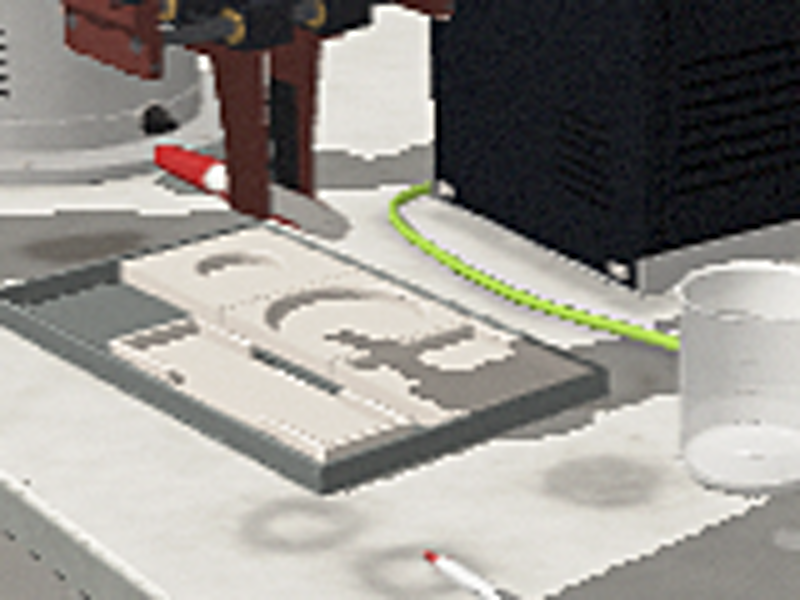

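The marker is held level at crop (250,185). Lowering into the trough.

```bash

python3 -m crank '[1,3,1,30,0,0,0, 1,0,0,35,0,0,0, 1,0,0,15,0,0,0, 1,0,0,8,0,0,0, 1,0,0,3,0,0,0]'
python3 -m crank '[1,0,0,0,0,0,0, 0.35,0,0,0,0,0,0, 0.35,0,0,0,0,0,0, 0.35,0,0,0,0,0,0, 0.35,0,0,0,0,0,0]'
python3 -m crank '[0.35,0,0,-20,0,0,0, 0.35,0,0,-40,0,0,0, 0.35,0,0,-45,0,0,0, -0.9,0,0,-45,0,0,0, -0.9,0,0,0,0,0,0]'
python3 -c "
from h import *
plan(.61,-.078,.12,.415)
plan(.61,-.078,.12,-1.2)"
```

```text
time: 7.4
tool_pos: [0.441, 0.2247, 0.012]
eef_rot: [0.0, 0.676, 0.737, -0.001]
contact_force: [-0.5, 1.8, -0.3]
opening: 0.0142
time: 7.9
tool_pos: [0.441, 0.2263, 0.0129]
eef_rot: [-0.0, 0.675, 0.737, 0.0]
contact_force: [0.7, 0.5, 1.1]
opening: 0.0285
time: 8.4
tool_pos: [0.4437, 0.2272, 0.1676]
eef_rot: [0.0, 0.676, 0.737, 0.004]
contact_force: [-0.0, 0.2, -0.5]
opening: 0.0411
t 8.4 pos [0.4437 0.2272 0.1676] th -1.484 tilt 0.009 open 0.0411 F [-0.   0.2 -0.5]
turn -108.8 or 71.2 shift -29.1 -346.3 47.6
t 8.4 pos [0.4437 0.2272 0.1676] th -1.484 tilt 0.009 open 0.0411 F [-0.   0.2 -0.5]
turn -16.3 or 163.7 shift -344.7 44.4 47.6
```

```bash

python3 -m crank '[-1,0,0,0,0,0,7.9, -1,0,0,0,0,0,7.9, -1,0,0,0,0,0,7.9, -1,0,0,0,0,0,7.9, -1,0,0,0,0,0,7.9]'
python3 -m crank '[-1,0,0,0,0,0,7.9, -1,0,0,0,0,0,7.9, -1,0,0,0,0,0,7.9, -1,0,0,0,0,0,8, -1,5,45,0,0,0,0]'
python3 -m crank '[-1,5,45,0,0,0,0, -1,5,45,0,0,0,0, -1,5,45,0,0,0,0, -1,5,45,0,0,0,0, -1,4,45,0,0,0,0]'
python3 -m crank '[-1,0,45,0,0,0,0, -1,0,32,0,0,0,0, -1,0,0,40,0,0,0, -1,0,0,0,0,0,0, -1,0,0,0,0,0,0]'
python3 -c "
from h import *
plan(.61,-.078,.009,-2.727)
c=cam('scene');save(c,'d.png',(320,170,480,290),5)
c=cam('top');save(c,'d2.png',(140,200,290,300),5)"
```

```text
time: 8.9
tool_pos: [0.4404, 0.226, 0.162]
eef_rot: [-0.0, 0.886, 0.463, -0.0]
contact_force: [0.1, -0.5, -0.2]
opening: 0.0809
time: 9.4
tool_pos: [0.4608, 0.1929, 0.1611]
eef_rot: [-0.0, 0.978, 0.209, -0.001]
contact_force: [0.9, 0.9, 0.2]
opening: 0.088
time: 9.9
tool_pos: [0.5768, -0.0106, 0.1618]
eef_rot: [-0.0, 0.978, 0.207, -0.0]
contact_force: [0.8, 0.2, 0.6]
opening: 0.0877
time: 10.4
tool_pos: [0.6065, -0.0792, 0.1218]
eef_rot: [-0.0, 0.978, 0.206, -0.001]
contact_force: [-0.2, -0.2, 0.0]
opening: 0.0875
t 10.4 pos [ 0.6065 -0.0792  0.1218] th -2.726 tilt 0.003 open 0.0875 F [-0.2 -0.2  0. ]
turn 0.1 or -179.9 shift 3.7 0.3 112.8
```

View pics/d.png

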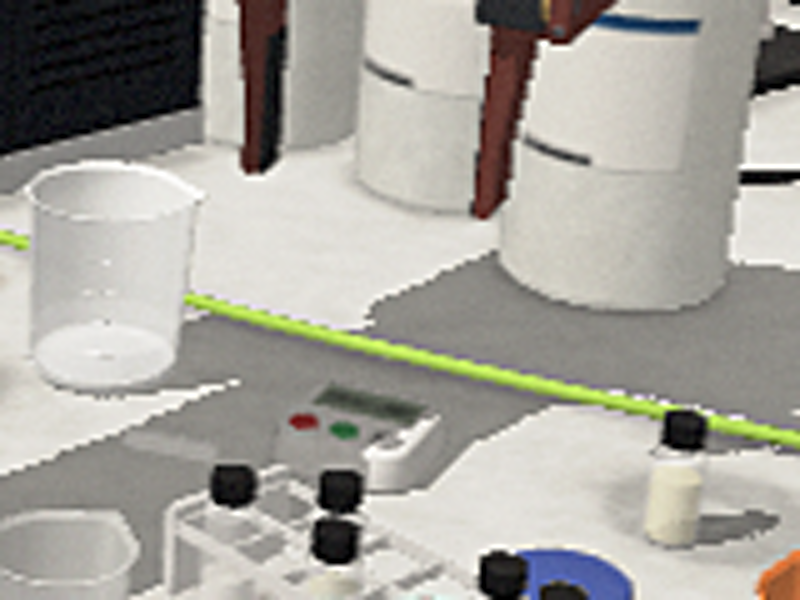

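View pics/d2.png

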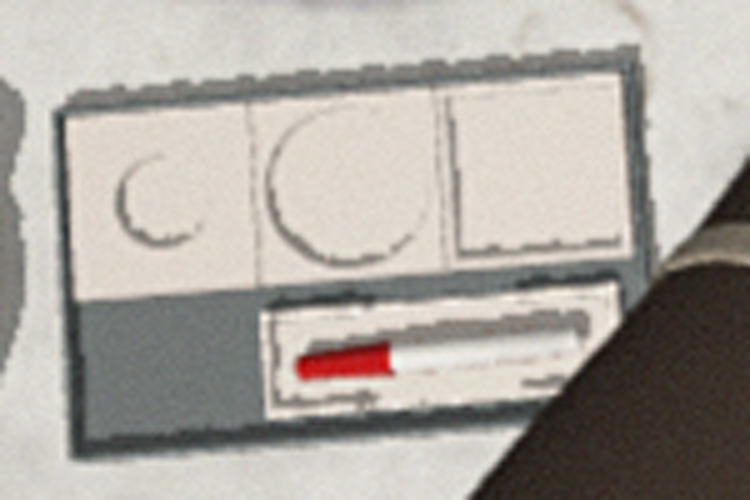

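Marker lies in the trough centred (438,353 vs trough 443,351 in the crop). Fingers sit over the timer; descending.

```bash

python3 -m crank '[-1,4,0,35,0,0,0, -1,0,0,40,0,0,0, -1,0,0,25,0,0,0, -1,0,0,13,0,0,0, -1,0,0,0,0,0,0]'
python3 -m crank '[1,0,0,0,0,0,0, 1,0,0,0,0,0,0, 1,0,0,0,0,0,0, 1,0,0,0,0,0,0, 1,0,0,0,0,0,0]' 20
python3 -m crank '[1,0,0,-10,0,0,0, 1,0,0,-40,0,0,0, 1,0,0,-45,0,0,0, 1,0,0,-35,0,0,0, 1,0,0,0,0,0,0]'
python3 -c "
from h import *
plan(.5258,.2005,.017,-3.054)"
```

```text
time: 11.0
tool_pos: [0.6108, -0.0773, 0.0091]
eef_rot: [-0.0, 0.978, 0.207, -0.001]
contact_force: [-0.1, 0.4, 0.8]
opening: 0.0876
time: 11.5
tool_pos: [0.6117, -0.0781, 0.0105]
eef_rot: [-0.0, 0.978, 0.206, 0.001]
contact_force: [-1.5, 0.7, 7.1]
opening: 0.062
time: 12.0
tool_pos: [0.6136, -0.0794, 0.1449]
eef_rot: [0.001, 0.979, 0.206, 0.004]
contact_force: [0.0, 0.4, -1.3]
opening: 0.0618
t 12.0 pos [ 0.6136 -0.0794  0.1449] th -2.727 tilt 0.008 open 0.0618 F [ 0.   0.4 -1.3]
turn 18.7 or -161.3 shift -63.0 -286.5 127.9
```

```bash

python3 -m crank '[1,0,0,0,0,0,6.2, 1,0,0,0,0,0,6.2, 1,0,0,0,0,0,6.3, 1,-9,-41,0,0,0,0, 1,-9,-41,0,0,0,0]'
python3 -m crank '[1,-9,-41,0,0,0,0, 1,-9,-41,0,0,0,0, 1,-9,-41,0,0,0,0, 1,-9,-41,0,0,0,0, 1,-9,-41,0,0,0,0]'
python3 -m crank '[1,0,0,30,0,0,0, 1,0,0,40,0,0,0, 1,0,0,0,0,0,0, 1,0,0,0,0,0,0, 1,0,0,0,0,0,0]'
python3 -c "
from h import *
plan(.5258,.2005,.017,-3.054)
c=cam('scene');save(c,'e.png',(190,150,350,270),5)"
```

```text
time: 12.5
tool_pos: [0.585, 0.0013, 0.1389]
eef_rot: [0.0, 0.999, 0.043, -0.0]
contact_force: [0.5, 2.6, -0.2]
opening: 0.0618
time: 13.0
tool_pos: [0.5215, 0.2036, 0.139]
eef_rot: [0.0, 0.999, 0.044, -0.0]
contact_force: [-0.1, 0.1, -1.0]
opening: 0.0617
time: 13.5
tool_pos: [0.5239, 0.2015, 0.071]
eef_rot: [-0.0, 0.999, 0.044, 0.001]
contact_force: [-0.4, -1.2, -0.1]
opening: 0.0618
t 13.5 pos [0.5239 0.2015 0.071 ] th -3.054 tilt 0.002 open 0.0618 F [-0.4 -1.2 -0.1]
turn 0.0 or -180.0 shift 1.8 1.2 54.0
```

View pics/e.png

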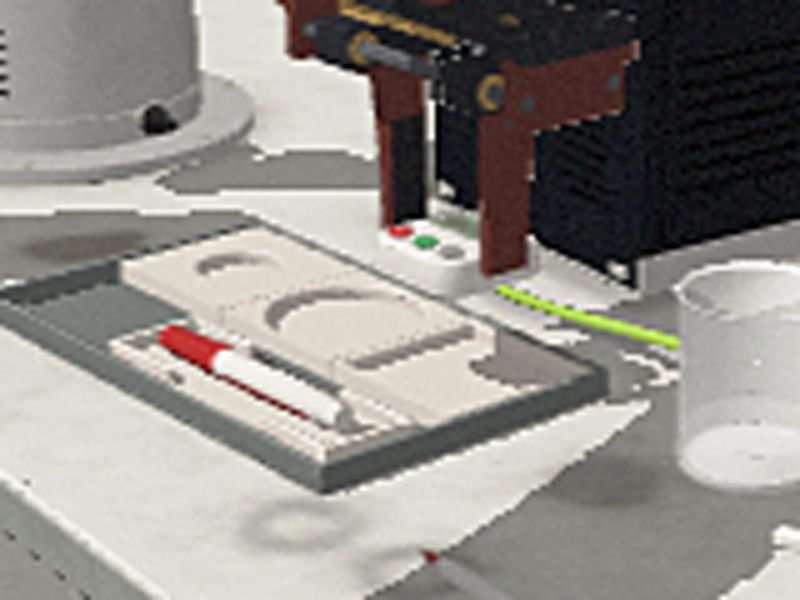

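Timer held level, keys up at (425,245). Lowering.

```bash

python3 -m crank '[1,2,1,25,0,0,0, 1,0,0,20,0,0,0, 1,0,0,6,0,0,0, 1,0,0,3,0,0,0, 1,0,0,0,0,0,0]'
python3 -m crank '[-0.7,0,0,0,0,0,0, -0.7,0,0,0,0,0,0, -0.7,0,0,0,0,0,0, -0.7,0,0,0,0,0,0, -0.7,0,0,0,0,0,0]'
python3 -m crank '[-0.7,0,0,-20,0,0,0, -0.7,0,0,-40,0,0,0, -0.7,0,0,-45,0,0,0, -0.7,0,0,-40,0,0,0, -0.7,0,0,0,0,0,0]'
python3 -c "
from h import *
plan(.39,-.151,.12,.12-np.pi)"
```

```text
time: 14.05
tool_pos: [0.5257, 0.2012, 0.0167]
eef_rot: [-0.0, 0.999, 0.044, 0.001]
contact_force: [-0.0, -0.1, -1.6]
opening: 0.0618
time: 14.55
tool_pos: [0.5249, 0.2014, 0.0156]
eef_rot: [-0.0, 0.999, 0.045, 0.0]
contact_force: [0.0, -0.9, -0.3]
opening: 0.0746
time: 15.05
tool_pos: [0.5277, 0.2015, 0.1651]
eef_rot: [-0.002, 0.999, 0.044, 0.003]
contact_force: [0.3, 0.2, -0.2]
opening: 0.0745
t 15.1 pos [0.5277 0.2015 0.1651] th -3.053 tilt 0.007 open 0.0745 F [ 0.3  0.2 -0.2]
turn -1.8 or 178.2 shift -178.9 333.5 45.1
```

```bash

python3 -m crank '[-0.7,-22,42,0,0,0,-1.8, -0.7,-22,42,0,0,0,0, -0.7,-22,42,0,0,0,0, -0.7,-22,42,0,0,0,0, -0.7,-22,42,0,0,0,0]'
python3 -m crank '[-0.7,-22,42,0,0,0,0, -0.7,-22,42,0,0,0,0, -0.7,-22,40,0,0,0,0, -0.7,0,0,40,0,0,0, -0.7,0,0,0,0,0,0]'
python3 -c "
from h import *
plan(.39,-.151,.025,.12-np.pi)
c=cam('scene');save(c,'f.png',(270,190,430,310),5)
c=cam('top');save(c,'f2.png',(140,200,290,300),5)"
```

```text
time: 15.55
tool_pos: [0.4383, -0.0212, 0.1599]
eef_rot: [-0.0, 0.998, 0.06, -0.0]
contact_force: [0.9, -0.3, 0.8]
opening: 0.075
time: 16.05
tool_pos: [0.3857, -0.1514, 0.1178]
eef_rot: [-0.001, 0.998, 0.058, -0.003]
contact_force: [-1.1, -0.2, 0.0]
opening: 0.0747
t 16.1 pos [ 0.3857 -0.1514  0.1178] th -3.026 tilt 0.006 open 0.0747 F [-1.1 -0.2  0. ]
turn -0.2 or 179.8 shift 4.3 0.1 92.8
```

View pics/f.png

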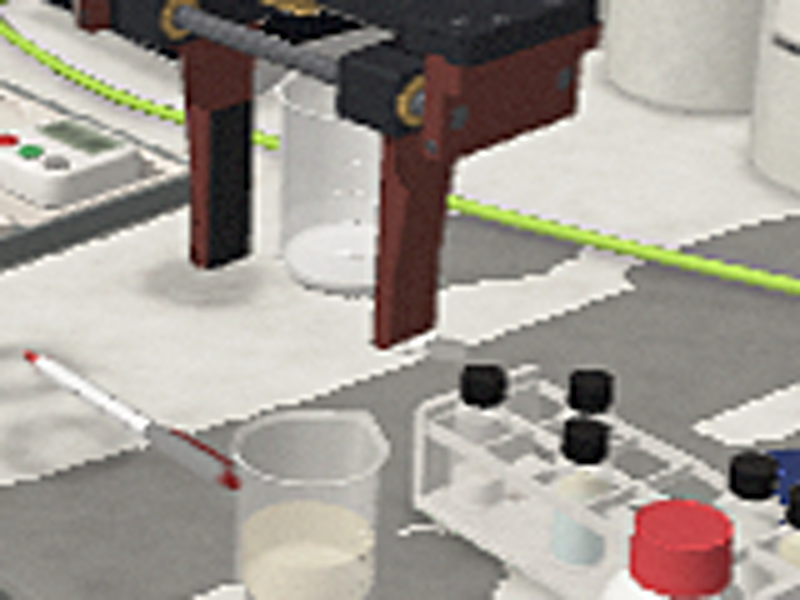

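Fingers straddle the small beaker (rim centre crop (310,445)); the timer sits in its nest at (60,165). Descending with light grip.

```bash

python3 -m crank '[-0.7,4,0,30,0,0,0, -0.7,0,0,35,0,0,0, -0.7,0,0,20,0,0,0, -0.7,0,0,8,0,0,0, -0.7,0,0,0,0,0,0]'
python3 -m crank '[1,0,0,0,0,0,0, 1,0,0,0,0,0,0, 1,0,0,0,0,0,0, 1,0,0,0,0,0,0, 1,0,0,0,0,0,0]' 12
python3 -m crank '[1,0,0,-10,0,0,0, 1,0,0,-30,0,0,0, 1,0,0,-40,0,0,0, 1,0,0,-40,0,0,0, 1,0,0,0,0,0,0]'
python3 -c "
from h import *
plan(.5174,.2904,.032,.09-np.pi)"
```

```text
time: 16.65
tool_pos: [0.3935, -0.1497, 0.0278]
eef_rot: [0.0, 0.998, 0.061, -0.0]
contact_force: [0.0, 1.0, 0.7]
opening: 0.0743
time: 17.15
tool_pos: [0.3937, -0.1502, 0.0282]
eef_rot: [-0.0, 0.998, 0.06, 0.001]
contact_force: [0.5, 1.7, 9.2]
opening: 0.0535
time: 17.65
tool_pos: [0.3952, -0.1508, 0.1509]
eef_rot: [-0.0, 0.998, 0.061, 0.003]
contact_force: [0.4, 0.2, -0.3]
opening: 0.0534
t 17.6 pos [ 0.3952 -0.1508  0.1509] th -3.02 tilt 0.006 open 0.0534 F [ 0.4  0.2 -0.3]
turn 1.8 or -178.2 shift 161.4 -428.5 118.9
```

```bash

python3 -m crank '[1,14.7,-39,0,0,0,1.8, 1,14.7,-39,0,0,0,0, 1,14.7,-39,0,0,0,0, 1,14.7,-39,0,0,0,0, 1,14.7,-39,0,0,0,0]'
python3 -m crank '[1,14.7,-39,0,0,0,0, 1,14.7,-39,0,0,0,0, 1,14.7,-39,0,0,0,0, 1,14.7,-39,0,0,0,0, 1,14.7,-39,0,0,0,0]'
python3 -m crank '[1,14.7,-39,0,0,0,0, 1,0,0,30,0,0,0, 1,0,0,30,0,0,0, 1,0,0,0,0,0,0, 1,0,0,0,0,0,0]'
python3 -c "
from h import *
plan(.5174,.2904,.035,.09-np.pi)
c=cam('scene');save(c,'g.png',(190,130,350,250),5)"
```

```text
time: 18.15
tool_pos: [0.4473, 0.0525, 0.147]
eef_rot: [-0.0, 0.999, 0.045, -0.0]
contact_force: [1.0, -0.0, -1.0]
opening: 0.0531
time: 18.65
tool_pos: [0.5031, 0.253, 0.1465]
eef_rot: [0.0, 0.999, 0.045, -0.001]
contact_force: [0.3, 1.2, -0.2]
opening: 0.0534
time: 19.15
tool_pos: [0.5144, 0.2908, 0.0873]
eef_rot: [0.001, 0.999, 0.044, -0.001]
contact_force: [-0.2, -1.0, 0.2]
opening: 0.0536
t 19.1 pos [0.5144 0.2908 0.0873] th -3.054 tilt 0.001 open 0.0536 F [-0.2 -1.   0.2]
turn -0.1 or 179.9 shift 3.0 0.6 52.3
```

View pics/g.png

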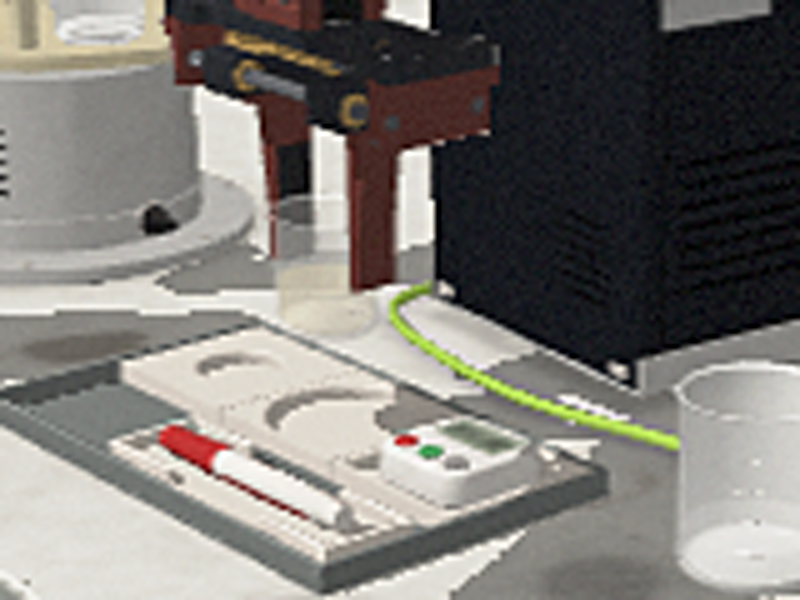

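Beaker is upright between the fingers (crop (325,265)), well at (330,410) below. Lowering.

```bash

python3 -m crank '[1,3,0.5,25,0,0,0, 1,0,0,18,0,0,0, 1,0,0,7,0,0,0, 1,0,0,3,0,0,0, 1,0,0,0,0,0,0]'
python3 -m crank '[-0.65,0,0,0,0,0,0, -0.65,0,0,0,0,0,0, -0.65,0,0,0,0,0,0, -0.65,0,0,0,0,0,0, -0.65,0,0,0,0,0,0]'
python3 -m crank '[-0.65,0,0,-20,0,0,0, -0.65,0,0,-35,0,0,0, -0.65,0,0,-45,0,0,0, -0.65,0,0,-40,0,0,0, -0.65,0,0,0,0,0,0]'
python3 -c "
from h import *
plan(.655,-.206,.15,-np.pi)"
```

```text
time: 19.7
tool_pos: [0.5179, 0.2913, 0.0349]
eef_rot: [-0.0, 0.999, 0.044, 0.0]
contact_force: [0.8, -0.2, -1.1]
opening: 0.0537
time: 20.2
tool_pos: [0.5176, 0.2914, 0.0346]
eef_rot: [-0.0, 0.999, 0.045, 0.0]
contact_force: [-0.3, -0.2, -0.9]
opening: 0.0723
time: 20.7
tool_pos: [0.5203, 0.2918, 0.1795]
eef_rot: [-0.002, 0.999, 0.044, 0.003]
contact_force: [0.3, -0.8, 0.5]
opening: 0.0728
t 20.7 pos [0.5203 0.2918 0.1795] th -3.053 tilt 0.008 open 0.0728 F [ 0.3 -0.8  0.5]
turn 5.1 or -174.9 shift 134.7 497.8 29.5
```

```bash

python3 -m crank '[-0.1,12,45,0,0,0,1.7, -0.1,12,45,0,0,0,1.7, -0.1,12,45,0,0,0,1.7, -0.1,12,45,0,0,0,0, -0.1,12,45,0,0,0,0]'
python3 -m crank '[-0.1,12,45,0,0,0,0, -0.1,12,45,0,0,0,0, -0.1,12,45,0,0,0,0, -0.1,12,45,0,0,0,0, -0.1,12,45,0,0,0,0]'
python3 - <<'E'
from h import *
s=cam("scene");c=cam("top")
print("scene cap top",ray(s,457.3,253.7,.054),"base",ray(s,454.5,277,0),"top cap",ray(c,280+555.5/4-.5,160+67.5/4-.5,.054))
print("white bottle base",ray(s,510,264,0))
save(s,"h.png",(380,180,540,300),5)
plan(.655,-.206,.1,-np.pi)
save(c,"h2.png",(140,200,290,300),5)
E
```

```text
time: 21.2
tool_pos: [0.5854, 0.0672, 0.1737]
eef_rot: [0.0, 1.0, 0.0, -0.0]
contact_force: [0.2, -0.6, 0.4]
opening: 0.0483
time: 21.7
tool_pos: [0.6455, -0.1577, 0.1735]
eef_rot: [-0.0, 1.0, 0.0, -0.0]
contact_force: [0.5, 0.7, 0.3]
opening: 0.0482
scene cap top [ 0.66139803 -0.2063558   0.054     ] base [ 0.66688152 -0.20346408  0.        ] top cap [ 0.65757885 -0.20229887  0.054     ]
white bottle base [ 0.80846732 -0.23543013  0.        ]
t 21.8 pos [ 0.6442 -0.1652  0.1743] th 3.132 tilt 0.004 open 0.0485 F [-0.8 -1.4  0.2]
turn -0.6 or 179.4 shift 10.8 40.8 74.3
```

View pics/h.png

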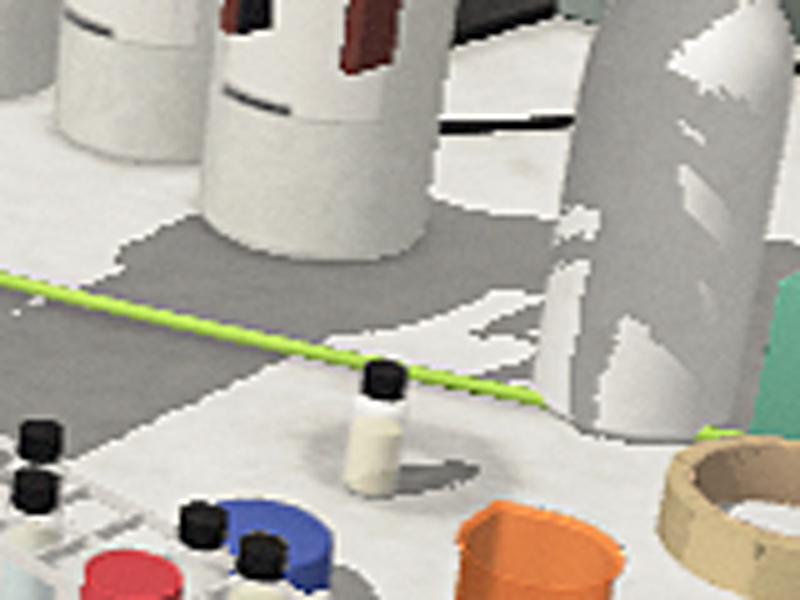

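The lone vial stands at crop (378,430), clear of orange beaker and lid. Target (0.659,-0.204).

```bash

python3 -m crank '[-0.1,14,38,0,0,0,-0.6, -0.1,0,0,45,0,0,0, -0.1,0,0,45,0,0,0, -0.1,0,0,0,0,0,0, -0.1,0,0,0,0,0,0]'
python3 -c "
from h import *
plan(.659,-.204,.014,-np.pi)"
```

```text
time: 22.3
tool_pos: [0.6591, -0.1939, 0.0843]
eef_rot: [-0.0, 1.0, 0.005, -0.001]
contact_force: [-0.5, 0.1, 0.9]
opening: 0.0484
t 22.3 pos [ 0.6591 -0.1939  0.0843] th -3.131 tilt 0.002 open 0.0484 F [-0.5  0.1  0.9]
turn 0.6 or -179.4 shift -0.1 10.1 70.3
```

```bash

python3 -m crank '[-0.1,0,10,0,0,0,0.6, -0.1,0,0,30,0,0,0, -0.1,0,0,25,0,0,0, -0.1,0,0,15,0,0,0, -0.1,0,0,0,0,0,0]'
python3 -m crank '[1,0,0,0,0,0,0, 1,0,0,0,0,0,0, 1,0,0,0,0,0,0, 1,0,0,0,0,0,0, 1,0,0,0,0,0,0]' 12
python3 -m crank '[1,0,0,-10,0,0,0, 1,0,0,-35,0,0,0, 1,0,0,-45,0,0,0, 1,0,0,-45,0,0,0, 1,0,0,0,0,0,0]'
python3 -c "
from h import *
plan(.5097,.378,.02,.09-np.pi)"
```

```text
time: 22.8
tool_pos: [0.6594, -0.2043, 0.0142]
eef_rot: [-0.0, 1.0, -0.0, -0.0]
contact_force: [0.3, 1.3, 0.1]
opening: 0.0483
time: 23.3
tool_pos: [0.6602, -0.2043, 0.0154]
eef_rot: [0.0, 1.0, 0.0, 0.001]
contact_force: [-0.9, -0.3, 5.9]
opening: 0.021
time: 23.8
tool_pos: [0.6621, -0.2065, 0.1567]
eef_rot: [0.002, 1.0, -0.0, 0.004]
contact_force: [0.5, -0.6, 0.5]
opening: 0.0207
t 23.8 pos [ 0.6621 -0.2065  0.1567] th 3.141 tilt 0.01 open 0.0207 F [ 0.5 -0.6  0.5]
turn -5.2 or 174.8 shift -99.3 -595.8 136.7
```

```bash

python3 -m crank '[1,-20,-42,0,0,0,-2.6, 1,-20,-42,0,0,0,-2.6, 1,-20,-42,0,0,0,0, 1,-20,-42,0,0,0,0, 1,-20,-42,0,0,0,0]'
python3 -m crank '[1,0,-42,0,0,0,0, 1,0,-42,0,0,0,0, 1,0,-42,0,0,0,0, 1,0,-42,0,0,0,0, 1,0,-42,0,0,0,0]'
python3 -m crank '[1,0,-42,0,0,0,0, 1,0,-42,0,0,0,0, 1,0,-42,0,0,0,0, 1,0,-42,0,0,0,0, 1,0,0,0,0,0,0]'
python3 -c "
from h import *
plan(.5097,.378,.022,.09-np.pi)"
```

```text
time: 24.3
tool_pos: [0.5451, 0.0003, 0.1493]
eef_rot: [-0.0, 0.999, 0.045, -0.0]
contact_force: [0.4, -0.1, 0.0]
opening: 0.021
time: 24.8
tool_pos: [0.5268, 0.2097, 0.1495]
eef_rot: [-0.0, 0.999, 0.045, -0.0]
contact_force: [1.2, -0.1, -0.3]
opening: 0.0211
time: 25.3
tool_pos: [0.5096, 0.3826, 0.1482]
eef_rot: [-0.001, 0.999, 0.05, -0.001]
contact_force: [-0.3, 0.9, -1.3]
opening: 0.0206
t 25.3 pos [0.5096 0.3826 0.1482] th -3.041 tilt 0.002 open 0.0206 F [-0.3  0.9 -1.3]
turn 0.6 or -179.4 shift -0.3 4.6 126.2
```

```bash

python3 -m crank '[1,0,3,0,0,0,0.6, 1,0,0,40,0,0,0, 1,0,0,40,0,0,0, 1,0,0,0,0,0,0, 1,0,0,0,0,0,0]'
python3 -c "
from h import *
plan(.5097,.378,.0215,.09-np.pi)
c=cam('scene');save(c,'i.png',(190,130,350,250),5)"
```

```text
time: 25.8
tool_pos: [0.5131, 0.3704, 0.0702]
eef_rot: [0.001, 0.999, 0.039, -0.0]
contact_force: [0.5, -0.3, 1.3]
opening: 0.021
t 25.8 pos [0.5131 0.3704 0.0702] th -3.064 tilt 0.001 open 0.021 F [ 0.5 -0.3  1.3]
turn -0.7 or 179.3 shift -2.7 -7.8 48.7
```

View pics/i.png

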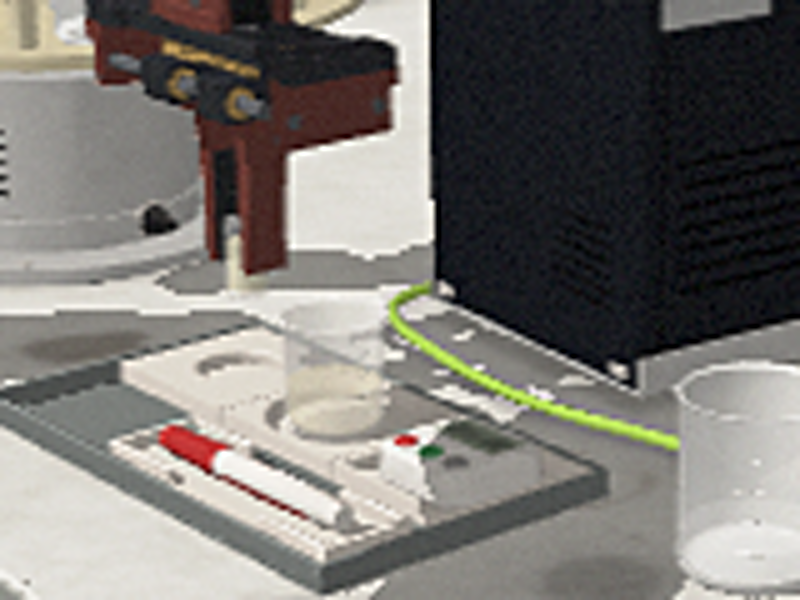

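Vial hangs upright (crop (235,265)); the beaker stands in its well (335,410). Lowering.

```bash

python3 -m crank '[1,-2.5,-7.5,0,0,0,-0.7, 1,0,0,25,0,0,0, 1,0,0,15,0,0,0, 1,0,0,6,0,0,0, 1,0,0,2,0,0,0]'
python3 -m crank '[1,0,0,0,0,0,0, 1,0,0,0,0,0,0, 1,0,0,0,0,0,0, 1,0,0,0,0,0,0, 1,0,0,0,0,0,0]'
python3 -c "
from h import *
plan(.5097,.378,.0215,.09-np.pi)"
```

```text
time: 26.35
tool_pos: [0.5094, 0.3796, 0.0214]
eef_rot: [0.0, 0.999, 0.046, -0.0]
contact_force: [-2.1, -0.4, 4.9]
opening: 0.0211
time: 26.85
tool_pos: [0.5095, 0.3797, 0.0217]
eef_rot: [-0.0, 0.999, 0.046, 0.0]
contact_force: [-0.3, -0.1, 0.2]
opening: 0.021
t 26.9 pos [0.5095 0.3797 0.0217] th -3.049 tilt 0.0 open 0.021 F [-0.3 -0.1  0.2]
turn 0.1 or -179.9 shift 0.0 1.7 0.2
```

```bash

python3 -m crank '[0.1,0,0,0,0,0,0, 0.1,0,0,0,0,0,0, 0.1,0,0,0,0,0,0, 0.1,0,0,0,0,0,0, 0.1,0,0,0,0,0,0]'
python3 -m crank '[0.1,0,0,-20,0,0,0, 0.1,0,0,-40,0,0,0, 0.1,0,0,-45,0,0,0, 0.1,0,0,-45,0,0,0, 0.1,0,0,0,0,0,0]'
python3 -m crank '[0.1,-8,45,-10,0,0,0, 0.1,-8,45,-10,0,0,0, 0.1,-8,45,0,0,0,0, 0.1,-8,45,0,0,0,0, 0.1,-8,45,0,0,0,0]'
python3 -m crank '[0.1,0,45,0,0,0,0, 0.1,0,45,0,0,0,0, 0.1,0,45,0,0,0,0, 0.1,0,45,0,0,0,0, 0.1,0,45,0,0,0,0]'
python3 -m crank '[0.1,0,45,0,0,0,0, 0.1,0,45,0,0,0,0, 0.1,0,45,0,0,0,0, 0.1,0,0,0,0,0,0, 0.1,0,0,0,0,0,0]'
python3 - <<'E'
from h import *
c=cam("top");s=cam("scene")
a=cv2.resize(c["color"][190:310,140:380],None,fx=3.3,fy=3.3,interpolation=cv2.INTER_CUBIC)[:,:,::-1]
b=cv2.resize(s["color"][180:260,190:380],None,fx=792/190,fy=200/80*1.0,interpolation=cv2.INTER_CUBIC)[:,:,::-1]
b=cv2.resize(s["color"][180:300,190:430],(a.shape[1],a.shape[0]),interpolation=cv2.INTER_CUBIC)[:,:,::-1]
o=np.vstack([a,b]);cv2.imwrite("pics/z.png",cv2.resize(o,None,fx=.75,fy=.75,interpolation=cv2.INTER_AREA))
for q in ("beaker","vial","timer","marker_mid","pen","big_beaker"): print(q,[(np.round(b["extent"]).tolist(),round(b["confidence"],2)) for b in robot.boxes_of("top",q)[:3]])
plan(.5,0,.2,0)
E
```

```text
time: 27.35
tool_pos: [0.5095, 0.3796, 0.0215]
eef_rot: [0.0, 0.999, 0.046, 0.0]
contact_force: [0.0, 0.2, 0.3]
opening: 0.0392
time: 27.85
tool_pos: [0.5129, 0.3801, 0.1791]
eef_rot: [-0.003, 0.999, 0.046, 0.004]
contact_force: [1.3, 0.2, -0.0]
opening: 0.0395
time: 28.35
tool_pos: [0.4899, 0.1499, 0.1921]
eef_rot: [-0.0, 0.999, 0.046, 0.0]
contact_force: [0.3, 0.5, 0.5]
opening: 0.0398
time: 28.85
tool_pos: [0.511, -0.074, 0.1922]
eef_rot: [-0.0, 0.999, 0.046, 0.0]
contact_force: [0.0, 0.3, -0.1]
opening: 0.0396
time: 29.35
tool_pos: [0.5229, -0.2083, 0.1919]
eef_rot: [-0.0, 0.999, 0.044, 0.0]
contact_force: [-0.1, 1.0, 0.3]
opening: 0.0395
beaker [([192.0, 224.0, 222.0, 251.0], 0.61)]
vial [([165.0, 234.0, 179.0, 248.0], 0.55)]
timer [([232.0, 222.0, 262.0, 248.0], 0.88)]
marker_mid [([197.0, 265.0, 256.0, 274.0], 0.73)]
pen [([307.0, 280.0, 353.0, 284.0], 0.46)]
big_beaker [([289.0, 191.0, 321.0, 227.0], 0.82)]
t 29.8 pos [ 0.524  -0.2053  0.1915] th -3.047 tilt 0.0 open 0.0396 F [ 0.   0.6 -0.9]
turn -174.6 or 5.4 shift 24.0 205.3 -8.5
```

View pics/z.png

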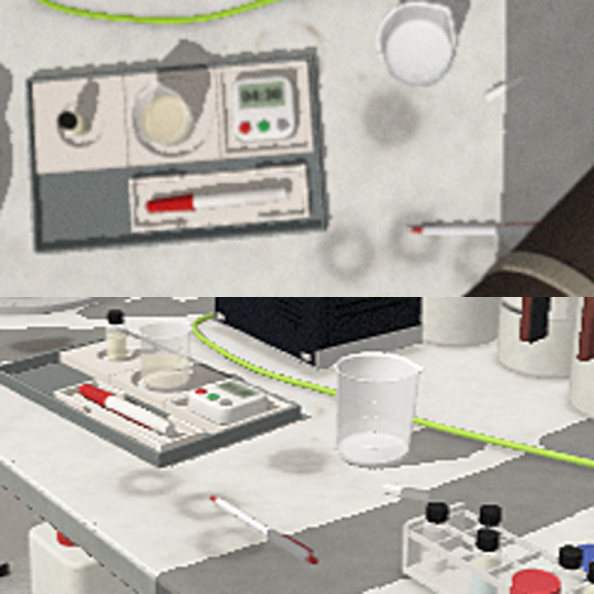

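Everything sits in its nest; the pen (crop (455,230)) and big beaker (418,45) are where they were. One numeric check, then hand in.

```bash
python3 - <<'E'
from h import *
c=cam("top");k=3.3*.75
def W(a,b,z): return ray(c,140+a/k,190+b/k,z)[:2].round(3)
print("vial",W(67,120,.058),"beaker",W(166,117,.02),"timer",W(264,108,.026),"marker",W(218,196,.014),"bigbeaker rim centre",W(418,42,.085))
print(proj(c,[.5097,.378,.058]),proj(c,[.5097,.378,.006]))
robot.sign_off()
E
```

```text
vial [0.508 0.378] beaker [0.515 0.293] timer [0.524 0.199] marker [0.44  0.243] bigbeaker rim centre [0.579 0.051]
[166.99124648 237.63531618] [172.98702749 239.98286753]
the job is handed in; nothing more can be done
```

I put the marker, timer, small beaker and vial into their own nests in that order, and handed the job in at about 30 s of the 128 s allowed. There is no verdict from the system.

- **Placement:** the last top-camera check put all four within about 4 mm of their nest centres. The vial and beaker look upright, the timer lies flat with its keys up, and the marker lies along the trough.
- **Left alone:** the large beaker measures within about 2 mm of where it stood. The pen's left end looks unmoved, but the arm hid its right end in that last view, so I checked it only by eye in the scene view.
- **Robot at hand-in:** it was clear of everything, with the gripper open at about 0.19 m height. The largest reading printed after any move was about 9 N, and no check failed or disagreed.

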